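# Swap three pieces onto the banding wheels that fit them

### The job

All three pieces on the decorating bench stand on the wrong banding wheels: move them round so that the vase stands on the large wheel, the candlestick on the medium wheel and the tumbler on the small wheel, each upright and centred on its wheel ready for banding, with the empty plaster bat as a free spot on the way. They are fragile, so set each one down gently without dropping or tipping it, and leave the brush pot, the colour bowl and the glaze jar where they are.

Things in the scene. Friction and masses are not known exactly. Their poses are not given: they have to be found in the camera images.
- vase_mid (a point): Round-bellied white vase with blue bands, 160 mm tall, about 0.5 kg. Foot 90 mm across, belly 120 mm at 50 to 60 mm up, straight neck 33 mm across from 108 to 150 mm above the underside, lip 42 mm across. Grip the neck about 130 mm above the underside. Point: on its axis (z up), 80 mm above the underside. Starts on the medium wheel, off centre by a few mm.
- candlestick_mid (a point): Slender white candlestick with blue bands, 160 mm tall, about 0.35 kg. Round foot 90 mm across, knop 50 mm across at 58 mm up, straight stem 30 mm across from 76 to 146 mm above the underside, socket lip 40 mm across. Grip the stem about 120 mm above the underside. Point: on its axis (z up), 80 mm above the underside. Starts on the small wheel, off centre by a few mm.
- tumbler_mid (a point): Plain straight white tumbler with blue bands, open at the top, 95 mm tall, about 0.2 kg; 58 mm across at the foot, 62 mm at the rim, wall 4 mm. Grip it from above across its outside, about 60 to 65 mm above the underside. Point: on its axis (z up), half-way up: 47.5 mm above the underside. Starts on the large wheel, off centre by a few mm.
- wheel_large (a point): The large banding wheel (decorating turntable): round dark steel head 204 mm across, 9 mm thick, with light centring rings, on a grey iron foot 126 mm across fixed to the bench; its top is 62 mm above the bench. Point: centre of the head's top face, z up along the turning axis. The head turns freely, with little friction. The vase belongs on it.
- wheel_medium (a point): The medium banding wheel (decorating turntable): round dark steel head 160 mm across, 9 mm thick, with light centring rings, on a grey iron foot 99 mm across fixed to the bench; its top is 58 mm above the bench. Point: centre of the head's top face, z up along the turning axis. The head turns freely, with little friction. The candlestick belongs on it.
- wheel_small (a point): The small banding wheel (decorating turntable): round dark steel head 116 mm across, 9 mm thick, with light centring rings, on a grey iron foot 72 mm across fixed to the bench; its top is 54 mm above the bench. Point: centre of the head's top face, z up along the turning axis. The head turns freely, with little friction. The tumbler belongs on it.
- bat_top (a point): Spare plaster bat: a plain off-white disc 160 mm across, 20 mm thick, lying fixed on the bench, empty at the start: a free spot to stand a piece on meanwhile. This point is the centre of its top face, z up.
- brush_pot: Bystander, not to be disturbed: blue glazed pot 82 mm across and 95 mm tall with five brushes standing in it, up to about 220 mm high. Loose. Origin at the centre of its underside, z up.
- colour_bowl: Bystander, not to be disturbed: low white bowl of blue colour, 114 mm across, 55 mm tall. Loose. Origin at the centre of its underside, z up.
- glaze_jar: Bystander, not to be disturbed: terracotta-coloured jar with a white lid, 77 mm across, 95 mm tall. Loose. Origin at the centre of its underside, z up.
Not all that is in view belongs to the job. Leave any pink or purple look-alike of the part that bears wheel_large alone.

How it is judged:
By the outcome, as a careful person would: the job done as asked, in the order asked, and still so for the second after the job is handed in, with the robot touching nothing.
It also fails if it takes over 112 s, if anything falls off the work surface, if the arm or the gripper's body presses on something with over 40 N, if the wrist force passes 120 N, or if a joint passes its speed limit or range.

### The arm

A 6-joint arm with a two-finger parallel gripper is mounted at the origin on the work surface. World frame = base frame: x ahead of the robot, y to its left, z up, the work surface at z = 0. Lengths are in mm, angles in rad, forces in N, time in s.
With the tool pointing down it reaches from about 400 to 925 mm from the base axis. Payload 12.5 kg.
Tool frame: the origin (TCP) lies on the mounting face of the last link; the fingertips stand 190 mm ahead of it and the grasp point (between the pads) lies 171 mm ahead of it (env.tcp_to_tips is the distance from the TCP to the fingertips, in mm); x points along the fingers, y is the direction in which the jaws open and shut, and the axes are right-handed (so a half turn about x gives the same grasp; the last joint's range is limited). The gripper opens to 95 mm and grips with 3 to 60 N. Pads are 20 mm wide; open, the fingers measure 119 mm over their backs; the gripper's body (75 mm by 180 mm) begins 59 mm behind the grasp point.
Start: joints at [1.238, 0.491, 1.559, -0, 1.092, -0.106], TCP at [140.513, 609, 404.761] pointing down, gripper open.
Joint ranges: [-3.1, 3.1], [-0.84, 2.19], [0.05, 2.79], [-1.13, 4.28], [0.06, 2.93], [-2.69, 2.69]. Speed limits (rad/s): [2.22, 2.22, 2.79, 3.14, 3.14, 3.14].

### API

Orientations are given as [roll, pitch, yaw] about the fixed x, y, z axes, in that order (R = Rz(yaw) Ry(pitch) Rx(roll)).
In Python, from cell import monitor, cams, job, env gives the robot as it stands. The module is installed in compiled form; this text tells all that it offers.
- The arm moves only by the tool apply_moves, never from a script. Its argument "series" is a list of rows, each a list of 3 entries, a list of its own where there are three numbers: the closure, from -1 (fully open) to 1 (shut), so that 0 is half open, then the shift along the tool's x, y, z in cm, then the turn about the tool's x in rad. A call has 1 to 20 rows; each row is the pose to reach, as a shift and turn from the pose commanded when the call began, along the tool's axes at that moment; what a row does not reach only later rows make up. A row lasts 1/8 s, in which the tool goes at most 62.5 mm and 10.7 degrees, less where a joint would pass 70% of its speed; a pose out of reach is approached as far as the arm can. A call with a gripper value outside its range is refused whole. The fingers move at their own pace and stop on an object; the grip force is fixed at half the most. Time passes only in rows, so rows that repeat a pose let the fingers close. It gives the time, the measured TCP pose, the force and the opening at its end, in the units of the state.
- monitor.state(): the state, without advancing time (a new reading comes with each control period).
- cams.read_camera(name): name is "scene" or "top" or "wrist"; returns a dict with "image" (384x512x3 uint8, red, green, blue), "fx", "fy", "cx", "cy" (pixels), "k1" (the pictures are not rectified: a ray, as slopes to the right and down, at radius r is drawn at 1 + k1 r^2 times it, then the intrinsics apply), "position" and "orientation" of the camera in the world. Camera axes: x right, y down, z forward; pixel columns grow to the right and rows downward; lengths in mm; the calibration is good to about 2 mm. A picture is of the moment at which its call begins. There is no depth.
- job.job_done(): hands the job in, once; it reports no verdict.
The state is a dict: "t": time; "joints": joint angles; "qvel": joint speeds; "tau": joint torques, N m; "eef_pos": TCP position; "tcp_rot": TCP orientation; "ft_force": force on the tool from outside, world axes, zero at the start; "moment": the same for the moment, N m; "opening": opening from 0.0 (shut) to 1.0 (fully open).
Only numpy, scipy, OpenCV 4.12 (cv2) and the standard library are available. Lean on these libraries where they do the work, as an engineer would, in place of code of your own. Each camera call takes 0.05 s, during which the arm holds its last target. There are 200 camera calls.

## Working session

There is one attempt and no reset: what is moved stays moved. The work goes in short steps, Python scripts to look and compute and a tool call to move; the robot and the scene stay as the last step left them, time stands still between calls to the robot, and variables do not carry over. Pictures are saved under pics/ and viewed, about 12 in all and at most 16, crops included, and the job is handed in when it is done.

Besides the shell and the picture viewer there is one more tool, called after "Emit:" as name(argument=value, ...) on one line, values as JSON. apply_moves: Moves the arm, as the interface text tells. Its arguments: {"type":"object","properties":{"series":{"type":"array"}},"required":["series"]}

```bash
mkdir -p pics; python3 - <<'E'
from cell import monitor,cams,env
import cv2,numpy as np
s=monitor.state()
for k,v in s.items(): print(k,np.round(v,3).tolist())
for n in ("top","scene"):
    c=cams.read_camera(n); cv2.imwrite(f"pics/{n}0.png",c["image"][...,::-1])
    print(n,{k:np.round(v,4).tolist() for k,v in c.items() if k!="image"})
E
```

```text
t 0.0
joints [1.238, 0.492, 1.559, 0.0, 1.092, -0.106]
qvel [0.001, 0.002, -0.0, -0.001, 0.0, -0.001]
tau [-0.0, -61.264, -25.818, 0.069, 0.048, -0.0]
eef_pos [140.509, 608.972, 404.172]
tcp_rot [-1.689, 1.57, -1.916]
ft_force [-0.693, -0.115, -0.02]
moment [0.034, 0.067, 0.034]
opening 0.998
top {'fx': 396.7891, 'fy': 396.7891, 'cx': 255.6362, 'cy': 188.5632, 'k1': -0.1333, 'position': [299.9264, 137.2858, 1255.7675], 'orientation': [-2.9756, -0.0278, -1.5487]}
scene {'fx': 400.8151, 'fy': 400.8151, 'cx': 256.2238, 'cy': 193.7375, 'k1': -0.028, 'position': [1523.0141, 664.9291, 881.823], 'orientation': [-2.1605, 0.0247, 2.0166]}
```

View pics/top0.png

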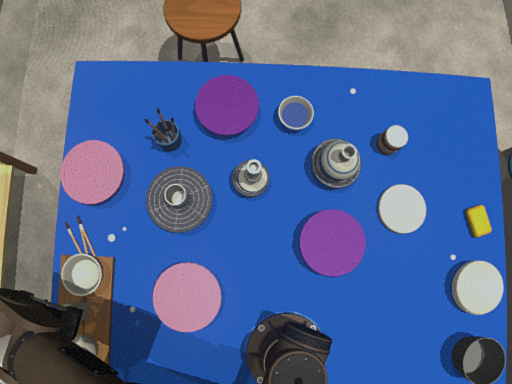

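View pics/scene0.png

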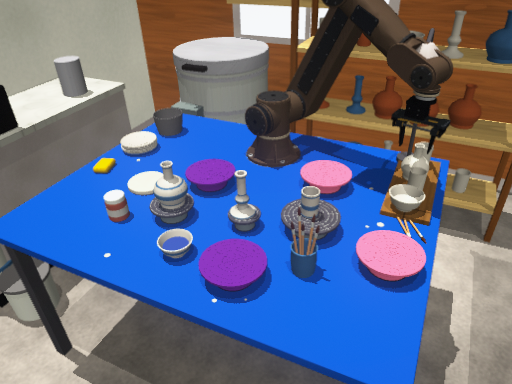

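The top view shows the large wheel with the tumbler at about (180,199), the small wheel with the candlestick at (251,179), and the medium wheel with the vase at (336,163). The flat white bat is at (402,208). The pink and purple discs are decoys. The brush pot is at (167,135), the bowl at (296,113) and the jar at (393,138).

```bash
cat > h.py <<'E'
from cell import monitor,cams,job,env
import cv2,numpy as np
from scipy.optimize import least_squares
from scipy.spatial.transform import Rotation as Ro
def rot(c): return Ro.from_euler('xyz',c["orientation"]).as_matrix()
def K(c): return np.array([[c["fx"],0,c["cx"]],[0,c["fy"],c["cy"]],[0,0,1]])
def D(c): return np.array([c["k1"],0,0,0,0.])
def toplane(c,px,z):
    n=cv2.undistortPoints(np.float64(px).reshape(-1,1,2),K(c),D(c))[:,0]
    d=np.c_[n,np.ones(len(n))]@rot(c).T; p=np.array(c["position"])
    return (p+d*((z-p[2])/d[:,2])[:,None])[:,:2]
def proj(c,P):
    R=rot(c); q=cv2.projectPoints(np.float64(P).reshape(-1,1,3),cv2.Rodrigues(R.T)[0],-R.T@np.array(c["position"]),K(c),D(c))[0]
    return q[:,0]
def fit(xy,r,x0,s=1.5):
    f=least_squares(lambda p:np.hypot(*(xy-p).T)-r,x0,loss='cauchy',f_scale=s)
    e=np.abs(f.fun); return np.round(f.x,1),int((e<2.5).sum()),len(xy)
def blob(c,px):
    hsv=cv2.cvtColor(c["image"],cv2.COLOR_RGB2HSV)
    blue=((hsv[...,0]>100)&(hsv[...,0]<130)&(hsv[...,1]>190)).astype(np.uint8)
    n,l=cv2.connectedComponents(1-blue,connectivity=4)
    m=(l==l[px[1],px[0]]).astype(np.uint8)
    return cv2.findContours(m,0,cv2.CHAIN_APPROX_NONE)[0][0].reshape(-1,2)
def crop(c,box,f,name):
    x0,y0,x1,y1=box; im=c["image"][y0:y1,x0:x1,::-1]
    cv2.imwrite(name,cv2.resize(im,None,fx=f,fy=f,interpolation=cv2.INTER_CUBIC))
E
python3 - <<'E'
from h import *
t=cams.read_camera("top");s=cams.read_camera("scene")
for n,px,z,r in [("L",(200,210),62,102),("S",(240,188),54,58),("M",(320,178),58,80),("bat",(402,208),20,80),("jar",(397,135),95,38.5),("bowl",(296,113),55,57)]:
    k=blob(t,px); xy=toplane(t,k,z); f=fit(xy,r,np.median(xy,0)); print(n,*f)
    q=proj(s,[[*f[0],z]])[0].round(1); print("  scene px",q)
    ks=blob(s,tuple(int(v) for v in q)) ; xs=toplane(s,ks,z); print("  scene fit",len(ks),*fit(xs,r,f[0]))
crop(t,(135,80,265,240),5,"pics/a.png") if 0 else None
a=cv2.resize(t["image"][140:240,140:220,::-1],None,fx=5,fy=5,interpolation=2);b=cv2.resize(t["image"][125:225,285:365,::-1],None,fx=5,fy=5,interpolation=2)
cv2.imwrite("pics/ab.png",np.hstack([a,b])[:600])
cv2.imwrite("pics/c.png",cv2.resize(t["image"][150:206,225:281,::-1],None,fx=8,fy=8,interpolation=2))
E
```

```text
L [463.4 342.1] 189 190
  scene px [310.8 213.9]
  scene fit 321 [470.2 342.1] 62 321
S [535.6 125. ] 100 110
  scene px [244.5 212.2]
  scene fit 262 [541.  124.2] 32 262
M [ 590.6 -141.8] 135 149
  scene px [172. 202.]
  scene fit 207 [ 596.3 -140.6] 35 207
bat [ 454.9 -363.2] 74 145
  scene px [148.5 180. ]
  scene fit 207 [ 462.5 -366.8] 34 207
jar [ 649.9 -298.6] 37 85
  scene px [125.3 192.3]
  scene fit 1 [675.3 527.3] 1 1
bowl [753.5 -13.9] 66 106
  scene px [175.1 238.6]
  scene fit 93 [757.6 -13.9] 56 93
```

View pics/ab.png

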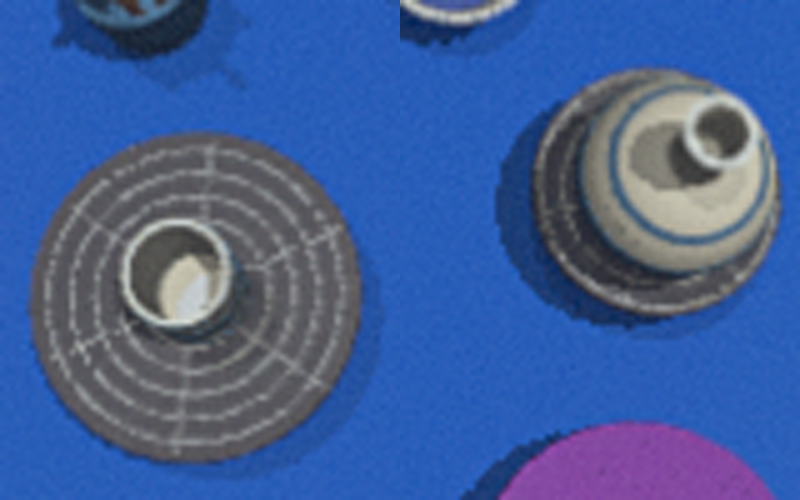

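View pics/c.png

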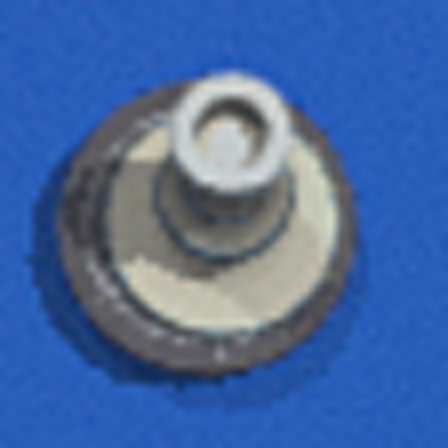

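The crops show the lips at these top-image pixels: tumbler about (175,194), vase about (349,151), candlestick about (253.5,166.5). All three stand only slightly off centre.

```bash
cat >> h.py <<'E'
def toolR(s): return Ro.from_euler('xyz',s["tcp_rot"]).as_matrix()
def shift(target,s=None):
    "tool-axis shift in cm from measured pose to world target TCP"
    s=s or monitor.state(); return (toolR(s).T@(np.array(target)-s["eef_pos"])/10).round(2)
E
python3 - <<'E'
from h import *
t=cams.read_camera("top");s=monitor.state()
print(toolR(s).round(4).tolist())
for n,px,z in [("tum",(175,194),157),("vase",(348.6,151),218),("cand",(253.5,166.3),214),("pot",(167,135),60)]:
    print(n,toplane(t,[px],z).round(1))
k=blob(t,(402,208)); xy=toplane(t,k,20)
f=least_squares(lambda p:np.hypot(*(xy-p[:2]).T)-p[2],[455,-363,80],loss='cauchy');print("bat free",f.x)
b=toplane(t,blob(t,(478,288)),20);print(np.ptp(b,axis=0),np.ptp(xy,axis=0))
w=cams.read_camera("wrist");cv2.imwrite("pics/w0.png",w["image"][...,::-1])
print(w["position"],rot(w).round(2).tolist(),w["fx"])
p=w["position"]-np.array(s["eef_pos"]);print(toolR(s).T@p)
E
```

```text
[[-0.0001, 0.2249, 0.9744], [-0.0004, 0.9744, -0.2249], [-1.0, -0.0005, -0.0]]
tum [[463.2 336.4]]
vase [[ 585.5 -140. ]]
cand [[535.6 119.2]]
pot [[663.9 390.2]]
bat free [ 455.73182843 -366.07287711   82.76748917]
[178.70884895 195.21166443] [166.15132159 173.28791375]
[ 70.09463969 624.77597362 385.76792339] [[0.22, 0.94, 0.25], [0.97, -0.22, -0.06], [0.0, 0.26, -0.97]] 331.39372412106525
[ 18.71958497  -0.44436465 -72.15871106]
```

View pics/w0.png

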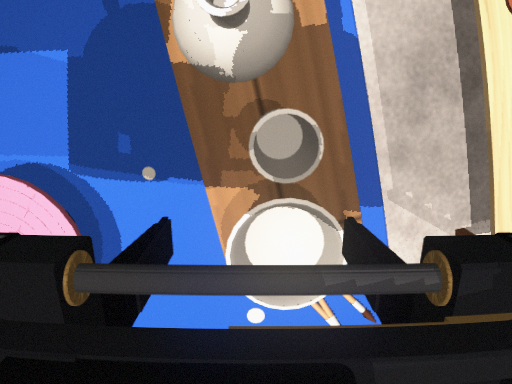

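The wrist view shows only the tray of decoys below the gripper. Its camera sits on the tool's -z side. Next I go to hover over the tumbler.

Emit:
apply_moves(series=[[-1,[0,-4,8],0],[-1,[0,-7,14],0],[-1,[0,-10,20],0],[-1,[0,-13,26],0],[-1,[0,-16,31],0],[-1,[0,-18,35.5],0],[-1,[0.4,-19.3,37.6],0],[-1,[0.4,-19.3,37.6],0],[-1,[0.4,-19.3,37.6],0]])

```text
t: 1.42
eef_pos: [463.2, 336.5, 400.7]
tcp_rot: [3.048, 1.57, 2.821]
ft_force: [0.5, 0.3, -0.5]
opening: 1.0
```

```bash
python3 - <<'E'
from h import *
w=cams.read_camera("wrist");s=monitor.state();print(s["eef_pos"],s["joints"],s["t"])
cv2.imwrite("pics/w1.png",w["image"][...,::-1])
print(proj(w,[[463.2,336.4,157],[463.4,342.1,62],[463.2+31,336.4,157]]))
print(shift([463.2,336.4,62+62+171]))
E
```

```text
[462.89121662 336.91851688 400.80744126] [ 5.13787126e-01  4.20461449e-01  1.69500330e+00  2.50321851e-04
  1.02615194e+00 -8.30946101e-01] 1.475
[[257.43244188 206.91883226]
 [262.96326717 176.48354457]
 [266.89645102 245.93095155]]
[10.58 -0.05  0.04]
```

View pics/w1.png

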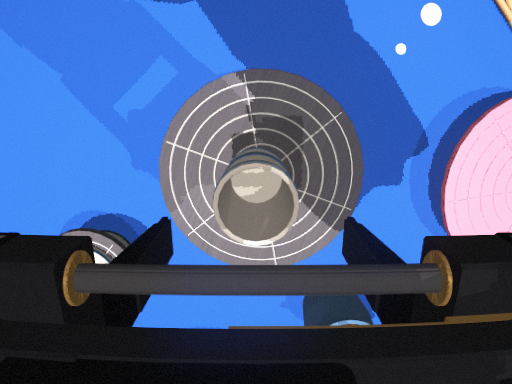

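The tumbler rim is centred at about (256,205) in the wrist view, against a predicted (257,207), so the top measurement holds. Descend and grip.

Emit:
apply_moves(series=[[-1,[3,0,0],0],[-1,[6,0,0],0],[-1,[8.5,0,0],0],[-1,[10,0,0],0],[-1,[10.6,0,0],0],[-1,[10.6,0,0],0],[1,[10.6,0,0],0],[1,[10.6,0,0],0],[1,[10.6,0,0],0],[1,[10.6,0,0],0],[1,[10.6,0,0],0],[1,[10.6,0,0],0],[1,[10.6,0,0],0]])

```text
t: 3.1
eef_pos: [463.5, 336.3, 294.9]
tcp_rot: [0.285, 1.571, 0.058]
ft_force: [-0.0, -2.1, 3.9]
opening: 0.654
```

```bash
python3 - <<'E'
from h import *
s=monitor.state();print(s["eef_pos"],s["ft_force"],s["opening"],s["moment"],s["t"])
print(shift([455,-365,20+62+171]))
E
```

```text
[463.51277926 336.34809679 294.8672559 ] [-0.00537236 -2.12248243  3.87270498] 0.6537523100881705 [-0.33826643  0.07763902  0.00162901] 3.1
[  4.19 -68.53  14.94]
```

Emit:
apply_moves(series=[[1,[-1,0,0],0],[1,[-3.5,0,0],0],[1,[-7,0,0],0],[1,[-9.5,-1,0.2],0],[1,[-10,-4,0.9],0],[1,[-10,-8,1.7],0],[1,[-10,-12.5,2.7],0],[1,[-10,-17,3.7],0],[1,[-10,-21.5,4.7],0],[1,[-10,-26,5.7],0],[1,[-10,-30.5,6.7],0],[1,[-10,-35,7.6],0],[1,[-10,-39.5,8.6],0],[1,[-10,-44,9.6],0],[1,[-10,-48.5,10.6],0],[1,[-10,-53,11.6],0],[1,[-10,-57.5,12.5],0],[1,[-8,-61.5,13.4],0],[1,[-7,-65,14.2],0],[1,[-6,-67.5,14.7],0]])

```text
t: 5.6
eef_pos: [454.8, -355.8, 354.4]
tcp_rot: [0.869, 1.571, 0.642]
ft_force: [-0.0, -0.4, -1.3]
opening: 0.655
```

```bash
python3 - <<'E'
from h import *
w=cams.read_camera("wrist");s=monitor.state();print(s["eef_pos"],s["ft_force"],s["opening"],s["joints"],s["t"])
cv2.imwrite("pics/w2.png",w["image"][...,::-1])
print(shift([455,-365,20+62+171]))
t=cams.read_camera("top")
for n,px,z,r in [("L",(200,215),62,102)]:
    xy=toplane(t,blob(t,px),z); print(n,*fit(xy,r,np.median(xy,0)))
xy=toplane(w,blob(w,tuple(int(v) for v in proj(w,[[395,-365,20]])[0])),20);print(*fit(xy,80,[455,-365]))
E
```

```text
[ 454.68111254 -357.7462684   353.16913636] [-1.83726728 -0.68548258 -2.53779201] 0.6563858850490384 [-7.80751181e-01  4.82569165e-01  1.73329937e+00 -4.13330851e-04
  9.25982702e-01 -2.12320922e+00] 5.65
[10.02 -0.7   0.2 ]
L [463.4 342.1] 189 194
[ 433.2 -356. ] 305 2347
```

View pics/w2.png

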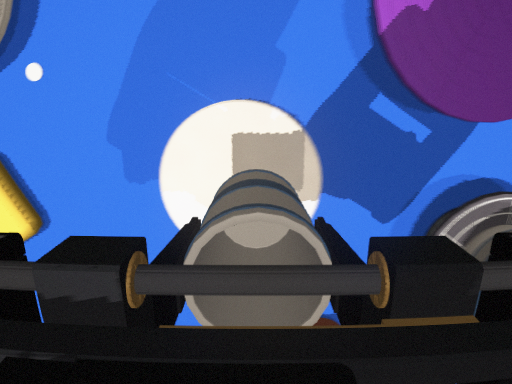

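The tumbler hangs straight in the gripper above the bat, which is centred at about (241,180) in this view.

Emit:
apply_moves(series=[[1,[1,-0.4,0.1],0],[1,[3,-0.7,0.2],0],[1,[5.5,-0.7,0.2],0],[1,[7.8,-0.7,0.2],0],[1,[9.2,-0.7,0.2],0],[1,[9.7,-0.7,0.2],0],[1,[9.9,-0.7,0.2],0],[1,[9.95,-0.7,0.2],0],[1,[10,-0.7,0.2],0],[1,[10,-0.7,0.2],0]])

```text
t: 6.95
eef_pos: [455.3, -361.7, 255.0]
tcp_rot: [-0.38, 1.57, -0.607]
ft_force: [-1.7, -0.3, -1.9]
opening: 0.657
```

```bash
python3 - <<'E'
from h import *
s=monitor.state();print(s["eef_pos"],s["ft_force"],s["moment"],s["t"])
E
```

```text
[ 455.33529523 -361.6646325   254.97186166] [-1.67579876 -0.32835948 -1.94693924] [-0.00659342 -0.03253355 -0.02347542] 6.95
```

Two millimetres still to go; the arm had not settled when I computed the shift.

Emit:
apply_moves(series=[[1,[0.1,0,0],0],[1,[0.15,0,0],0],[1,[0.2,0,0],0],[1,[0.2,0,0],0]])

```text
t: 7.45
eef_pos: [455.3, -361.7, 252.9]
tcp_rot: [-0.215, 1.571, -0.442]
ft_force: [-1.1, 1.6, 2.1]
opening: 0.654
```

Contact felt (+2 N). Release, rise, and go above the vase.

Emit:
apply_moves(series=[[-1,[0,0,0],0],[-1,[0,0,0],0],[-1,[0,0,0],0],[-1,[0,0,0],0],[-1,[-2,0,0],0],[-1,[-6,0,0],0],[-1,[-11,0,0],0],[-1,[-16,3,1],0],[-1,[-18.7,8,2.5],0],[-1,[-18.7,13,4],0],[-1,[-18.7,18,5.6],0],[-1,[-18.7,22,7],0],[-1,[-18.7,24.5,7.7],0],[-1,[-18.7,24.5,7.7],0],[-1,[-18.7,24.5,7.7],0],[-1,[-18.7,24.5,7.7],0]])

```text
t: 9.45
eef_pos: [585.0, -141.1, 439.7]
tcp_rot: [-2.951, 1.571, 3.104]
ft_force: [-0.1, -0.3, -0.2]
opening: 1.0
```

```bash
python3 - <<'E'
from h import *
w=cams.read_camera("wrist");s=monitor.state();print(s["eef_pos"],s["ft_force"],s["opening"],s["t"])
t=cams.read_camera("top")
g=np.zeros((384,800,3),np.uint8); g[:,:512]=w["image"][...,::-1]; g[:288,512:]=cv2.resize(t["image"][172:268,354:450,::-1],(288,288))
cv2.imwrite("pics/w3.png",g)
print(proj(w,[[585.5,-140,218],[606.5,-140,218],[590.6,-141.8,58]]).round(1))
print(proj(t,[[455.5,-361,115],[455.7,-366,20]]).round(1))
print(shift([585.5,-140,359]))
E
```

```text
[ 585.07624832 -141.10764649  439.76674273] [-0.74701322  0.78222045 -0.47465234] 1.0005473483135212 9.5
[[259.5 217.4]
 [266.6 246.4]
 [257.9 173.8]]
[[412.4 204.6]
 [401.9 208.3]]
[8.08 0.11 0.01]
```

View pics/w3.png

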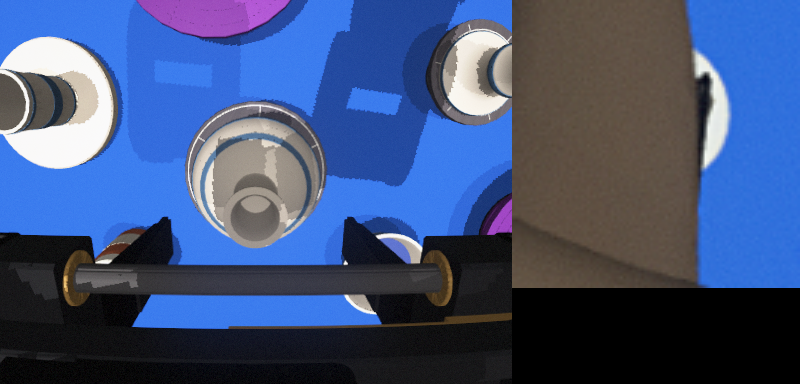

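The tumbler stands on the bat at left. The vase lip is at (255,215), about 2 px left of the finger centre (257). I descend with a small correction.

Emit:
apply_moves(series=[[-1,[1.5,-0.1,0],0],[-1,[4,-0.1,-0.1],0],[-1,[6.5,-0.1,-0.1],0],[-1,[7.8,-0.1,-0.1],0],[-1,[8.1,-0.1,-0.1],0],[-1,[8.1,-0.1,-0.1],0],[0.3,[8.1,-0.1,-0.1],0],[1,[8.1,-0.1,-0.1],0],[1,[8.1,-0.1,-0.1],0],[1,[8.1,-0.1,-0.1],0],[1,[8.1,-0.1,-0.1],0],[1,[8.1,-0.1,-0.1],0],[1,[8.1,-0.1,-0.1],0],[1,[8.1,-0.1,-0.1],0],[1,[8.1,-0.1,-0.1],0]])

```text
t: 11.42
eef_pos: [584.2, -141.1, 358.8]
tcp_rot: [-0.39, 1.571, -0.617]
ft_force: [-0.6, -1.1, 0.5]
opening: 0.421
```

```bash
python3 - <<'E'
from h import *
s=monitor.state();print(s["eef_pos"],s["ft_force"],s["moment"],s["opening"],s["t"])
print(shift([463.4,342.1,363]))
t=cams.read_camera("top");w=cams.read_camera("wrist")
cv2.imwrite("pics/w4.png",w["image"][...,::-1]);print(proj(w,[[585,-142,218]]))
E
```

```text
[ 584.24692597 -141.06626404  358.77752036] [-0.64998059 -1.10025487  0.48709954] [-0.26790959  0.05198823 -0.00784322] 0.4205828501482827 11.425
[ -0.43  44.36 -22.64]
[[256.24474224 284.56456938]]
```

Emit:
apply_moves(series=[[1,[0,0,0],0],[1,[0,0,0],0],[1,[0,0,0],0],[1,[0,0,0],0]])

```text
t: 12.02
eef_pos: [584.2, -141.0, 358.8]
tcp_rot: [0.296, 1.571, 0.069]
ft_force: [-0.4, -1.8, 2.3]
opening: 0.416
```

```bash
python3 - <<'E'
from h import *
w=cams.read_camera("wrist");s=cams.read_camera("scene");st=monitor.state();print(st["opening"],st["ft_force"],st["moment"])
g=np.zeros((500,800,3),np.uint8); g[:384,:400]=w["image"][:,56:456,::-1]
g[:500,400:]=cv2.resize(s["image"][115:240,120:220,::-1],(400,500),interpolation=2)
cv2.imwrite("pics/w5.png",g)
E
```

```text
0.4190068590760125 [-0.35286272 -1.95778027  1.34743346] [-0.35538739  0.07213796 -0.01385246]
```

View pics/w5.png

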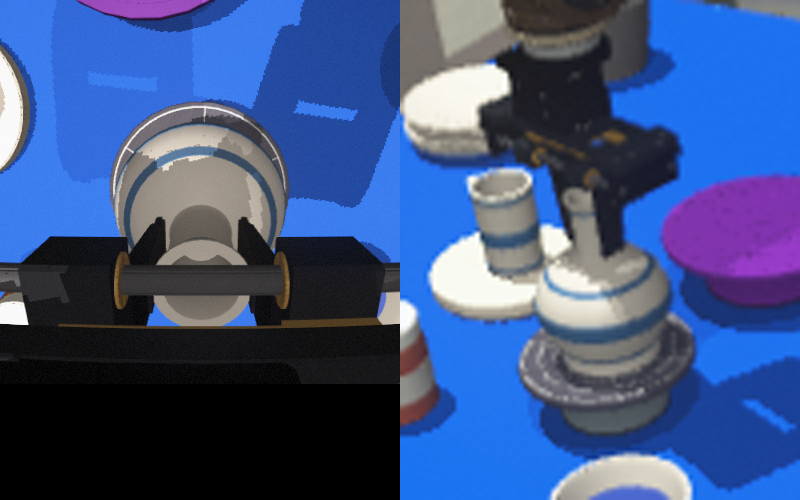

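The vase is upright, but the opening (0.42, about 40 mm) says the pads are not on the 33 mm neck. There is a gap at about (167) and (236) in the left picture. I will open a little, go down 2 mm and close again to find out what they touch.

Emit:
apply_moves(series=[[-0.2,[0,0,0],0],[-0.2,[0,0,0],0],[-0.2,[0,0,0],0],[-0.2,[0.2,0,0],0],[-0.2,[0.2,0,0],0],[1,[0.2,0,0],0],[1,[0.2,0,0],0],[1,[0.2,0,0],0],[1,[0.2,0,0],0],[1,[0.2,0,0],0]])

```text
t: 13.38
eef_pos: [584.2, -141.1, 356.8]
tcp_rot: [-0.268, 1.571, -0.494]
ft_force: [-0.2, -1.8, 0.6]
opening: 0.417
```

The opening did not change, so the fingers are holding at some fixed width. I'll test with a slow 12 mm lift and look.

Emit:
apply_moves(series=[[1,[0,0,0],0],[1,[-0.1,0,0],0],[1,[-0.3,0,0],0],[1,[-0.6,0,0],0],[1,[-0.9,0,0],0],[1,[-1.2,0,0],0],[1,[-1.2,0,0],0],[1,[-1.2,0,0],0]])

```text
t: 14.38
eef_pos: [584.2, -141.0, 368.7]
tcp_rot: [1.989, 1.571, 1.763]
ft_force: [0.1, 0.6, -6.0]
opening: 0.423
```

```bash
python3 - <<'E'
from h import *
w=cams.read_camera("wrist");s=cams.read_camera("scene");st=monitor.state();print(st["eef_pos"],st["opening"],st["ft_force"],st["moment"],st["t"])
g=np.zeros((500,800,3),np.uint8); g[:384,:400]=w["image"][:,56:456,::-1]
g[:500,400:]=cv2.resize(s["image"][115:240,120:220,::-1],(400,500),interpolation=2)
cv2.imwrite("pics/w6.png",g)
E
```

```text
[ 584.21942935 -140.9915986   368.60080044] 0.4157127754068278 [-0.34030994  0.07210035 -5.28115128] [ 0.01091127  0.00828087 -0.03843964] 14.475
```

View pics/w6.png

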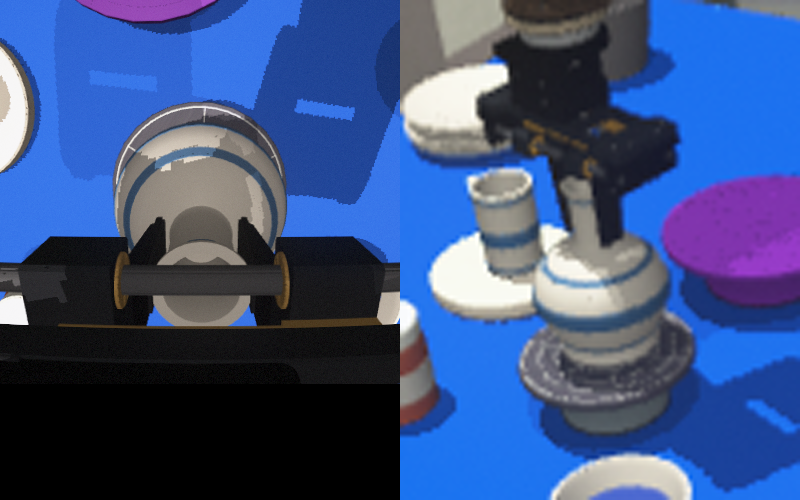

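Force is now -5.3 N with no moment, and the vase rides with the gripper, held upright. It is a secure hold at the lip and neck. I carry it high over the candlestick to the large wheel.

Emit:
apply_moves(series=[[1,[-0.7,0,0],0],[1,[-2.2,0,0],0],[1,[-4.5,0.3,-0.15],0],[1,[-7.5,1,-0.5],0],[1,[-10.5,2.5,-1.3],0],[1,[-13.5,5,-2.5],0],[1,[-15.8,8,-4.1],0],[1,[-16.6,11,-5.6],0],[1,[-16.6,14,-7.1],0],[1,[-16.6,17.5,-8.9],0],[1,[-16.6,21,-10.7],0],[1,[-16.6,24.5,-12.5],0],[1,[-16.6,28,-14.3],0],[1,[-16.6,31.5,-16.1],0],[1,[-16.6,34.5,-17.6],0],[1,[-16.6,37.5,-19.1],0],[1,[-16.6,40,-20.4],0],[1,[-16.6,42,-21.4],0],[1,[-16.6,43.5,-22.2],0],[1,[-16.6,44.35,-22.65],0]])

```text
t: 16.98
eef_pos: [462.9, 342.6, 535.2]
tcp_rot: [0.799, 1.57, 0.573]
ft_force: [0.6, -0.1, -5.4]
opening: 0.42
```

Emit:
apply_moves(series=[[1,[0,0,0],0],[1,[1,0,0],0],[1,[3,0,0],0],[1,[6,0,0],0],[1,[9,0,0],0],[1,[12,0,0],0],[1,[14,0,0],0],[1,[15,0,0],0],[1,[15,0,0],0],[1,[15,0,0],0]])

```text
t: 18.23
eef_pos: [463.4, 342.0, 385.6]
tcp_rot: [0.77, 1.569, 0.543]
ft_force: [-0.0, -0.1, -5.8]
opening: 0.422
```

```bash
cat >> h.py <<'E'
def wringfit(c,z,r0,x0,rs):
    "fit centre from light ring pixels on a wheel top"
    im=c["image"].astype(int); return im
E
python3 - <<'E'
from h import *
w=cams.read_camera("wrist");t=cams.read_camera("top");s=monitor.state();print(s["eef_pos"],s["opening"],s["ft_force"],s["moment"],s["t"])
cv2.imwrite("pics/w7.png",w["image"][...,::-1])
q=tuple(int(v) for v in proj(w,[[463.4-80,342,62]])[0]);print(q,proj(w,[[463.4,342.1,62]]))
k=blob(w,q);k=k[(k[:,1]<215)&(k[:,1]>3)&(k[:,0]>3)&(k[:,0]<508)];xy=toplane(w,k,62);print("L wrist",*fit(xy,102,[463,342]))
q=proj(t,[[463.4,342.1,62]])[0];k=blob(t,(160,215)); print("L top",*fit(toplane(t,k,62),102,[463,342]))
print(shift([463.4,342.1,360.8]))
E
```

```text
[463.31557393 342.07365229 385.53515034] 0.42227081692353235 [ 0.88486623  0.53087935 -4.88516149] [0.04810422 0.03358828 0.01276283] 18.325
(236, 95) [[257.18662387 180.61174875]]
L wrist [462.3 340.5] 234 763
L top [463.6 341.7] 71 3158
[2.47 0.   0.01]
```

View pics/w7.png

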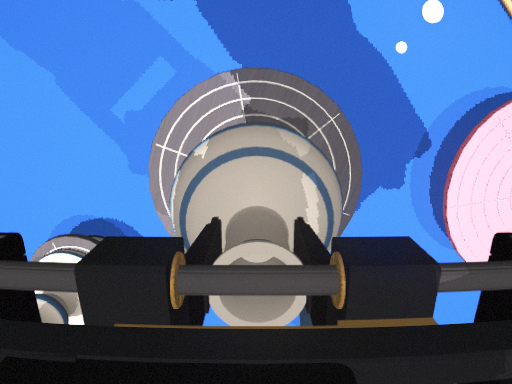

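The vase hangs upright over the large wheel. The wheel's rim is at x 150–362 in the image, and the wrist fit of its centre agrees with the top fit to about 2 mm. Lower gently.

Emit:
apply_moves(series=[[1,[0.5,-0.05,0],0],[1,[1.2,-0.05,0],0],[1,[1.8,-0.05,0],0],[1,[2.15,-0.05,0],0],[1,[2.3,-0.05,0],0],[1,[2.4,-0.05,0],0],[1,[2.45,-0.05,0],0],[1,[2.45,-0.05,0],0]])

```text
t: 19.32
eef_pos: [463.2, 341.6, 360.7]
tcp_rot: [0.726, 1.57, 0.499]
ft_force: [0.0, -0.3, 1.0]
opening: 0.421
```

Emit:
apply_moves(series=[[0.0,[0,0,0],0],[-0.3,[0,0,0],0],[-1,[0,0,0],0],[-1,[0,0,0],0],[-1,[0,0,0],0],[-1,[-1.5,0,0],0],[-1,[-4.5,0,0],0],[-1,[-7.5,0,0],0],[-1,[-8,-2,1.2],0],[-1,[-8,-6,3.6],0],[-1,[-8,-10.5,6.3],0],[-1,[-8,-15,9],0],[-1,[-8,-18.5,11.1],0],[-1,[-8,-20,12],0],[-1,[-8,-20,12],0],[-1,[-8,-20,12],0]])

```text
t: 21.32
eef_pos: [534.8, 120.8, 440.5]
tcp_rot: [1.406, 1.57, 1.18]
ft_force: [-0.1, 0.5, 0.3]
opening: 1.0
```

```bash
python3 - <<'E'
from h import *
w=cams.read_camera("wrist");t=cams.read_camera("top");s=monitor.state();print(s["eef_pos"],s["opening"],s["ft_force"],s["t"])
g=np.zeros((400,800,3),np.uint8);g[:384,:400]=w["image"][:,60:460,::-1];g[:,400:]=cv2.resize(t["image"][150:250,130:230,::-1],(400,400),interpolation=2)
cv2.imwrite("pics/w8.png",g)
print(proj(w,[[535.6,119.2,214]])-[60,0],proj(t,[[463.2,341.6,222]]))
print(shift([535.6,119.2,345]))
E
```

```text
[534.7591165  120.89787594 440.36333823] 0.9993351801111798 [0.63549303 1.12588982 0.95103894] 21.425
[[195.54116437 216.41339363]] [[168.80736161 190.208591  ]]
[ 9.54 -0.15  0.12]
```

View pics/w8.png

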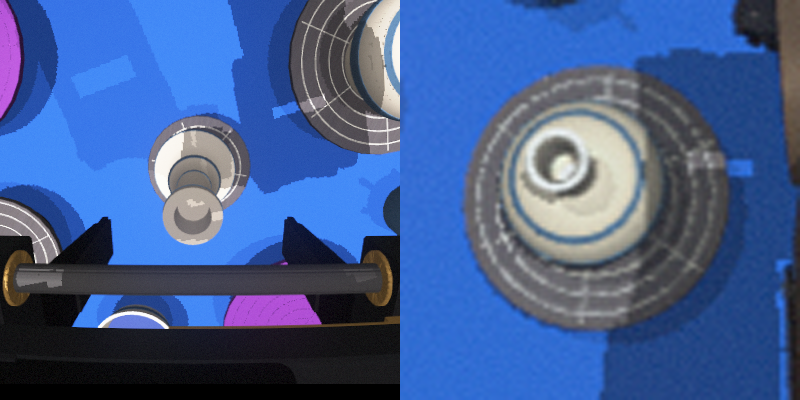

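The vase stands upright on the large wheel. In the top view its lip is at about (169.4,190.6), predicted (168.8,190.2). The candlestick lip is about 3.5 mm left of the finger centre, so I correct by -0.3 cm.

Emit:
apply_moves(series=[[-1,[1.5,-0.3,0.1],0],[-1,[4,-0.3,0.1],0],[-1,[7,-0.3,0.1],0],[-1,[9,-0.3,0.1],0],[-1,[9.5,-0.3,0.1],0],[-1,[9.5,-0.3,0.1],0],[0.3,[9.5,-0.3,0.1],0],[0.3,[9.5,-0.3,0.1],0],[1,[9.5,-0.3,0.1],0],[1,[9.5,-0.3,0.1],0],[1,[9.5,-0.3,0.1],0],[1,[9.5,-0.3,0.1],0],[1,[9.5,-0.3,0.1],0],[1,[9.5,-0.3,0.1],0],[1,[9.5,-0.3,0.1],0]])

```text
t: 23.3
eef_pos: [535.4, 116.6, 345.3]
tcp_rot: [1.123, 1.571, 0.896]
ft_force: [-0.6, 1.4, 0.8]
opening: 0.401
```

Emit:
apply_moves(series=[[1,[0,0,0],0],[1,[-0.2,0,0],0],[1,[-0.6,0,0],0],[1,[-1,0,0],0],[1,[-1.2,0,0],0],[1,[-1.2,0,0],0],[1,[-1.2,0,0],0]])

```text
t: 24.18
eef_pos: [535.4, 116.6, 357.1]
tcp_rot: [2.934, 1.571, 2.707]
ft_force: [-0.4, 0.1, -2.8]
opening: 0.398
```

```bash
python3 - <<'E'
from h import *
w=cams.read_camera("wrist");t=cams.read_camera("top");s=monitor.state();print(s["eef_pos"],s["opening"],s["ft_force"],s["moment"],s["t"])
cv2.imwrite("pics/w9.png",w["image"][...,::-1])
p=s["eef_pos"];print(proj(w,[[p[0],p[1],p[2]-131]]))
k=blob(t,tuple(int(v) for v in proj(t,[[560,-180,58]])[0]));print("M top",*fit(toplane(t,k,58),80,[590,-141]),proj(t,[[590,-141,58]]))
print(shift([590.6,-141.8,349]))
E
```

```text
[535.38294125 116.59244239 357.12525957] 0.39740959278650934 [ 0.52358144 -0.12673668 -3.00696988] [-0.0106609  -0.02397134 -0.0221311 ] 24.275
[[258.14745169 295.75375116]]
M top [ 590.4 -141.4] 138 156 [[335.8040118  162.75419911]]
[  0.81 -23.94  11.19]
```

View pics/w9.png

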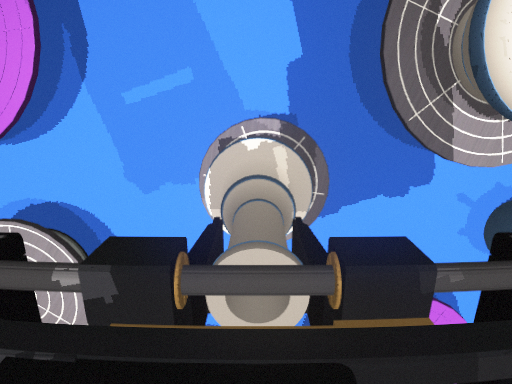

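The candlestick is lifted (-3 N) and straight. I carry it to the medium wheel.

Emit:
apply_moves(series=[[1,[-0.8,0,0],0],[1,[-2,-0.5,0.2],0],[1,[-3,-2,0.9],0],[1,[-3.5,-4.5,2.1],0],[1,[-3.5,-7.5,3.5],0],[1,[-3.5,-11,5.1],0],[1,[-3.5,-14.5,6.8],0],[1,[-3.5,-18,8.4],0],[1,[-3.5,-20.8,9.7],0],[1,[-3.5,-22.8,10.6],0],[1,[-3,-23.7,11.1],0],[1,[-2,-23.9,11.2],0],[1,[-1.5,-23.9,11.2],0],[1,[-1.5,-23.9,11.2],0]])

```text
t: 26.02
eef_pos: [590.8, -140.7, 371.6]
tcp_rot: [2.895, 1.57, 2.669]
ft_force: [0.3, 0.2, -2.8]
opening: 0.402
```

```bash
python3 - <<'E'
from h import *
w=cams.read_camera("wrist");s=monitor.state();print(s["eef_pos"],s["opening"],s["ft_force"],s["moment"],s["t"])
cv2.imwrite("pics/w10.png",w["image"][...,::-1])
p=np.array(s["eef_pos"]);R=toolR(s)
print("lip inner/outer",proj(w,[p+131*R[:,0]-20*R[:,2]]),"foot far edge",proj(w,[p+291*R[:,0]-45*R[:,2]]))
k=blob(w,tuple(int(v) for v in proj(w,[[530,-141,58]])[0]));k=k[(k[:,1]<215)&(k[:,1]>3)];print("M wrist",*fit(toplane(w,k,58),80,[590,-141]))
g=w["image"][:,258].astype(int);print([(y,*g[y]) for y in range(232,250,1)]);print([(y,*g[y]) for y in range(100,140,2)])
print(shift([590.5,-141.6,349.3]))
E
```

```text
[ 590.82911371 -140.80110611  372.03785095] 0.40077641497296784 [-0.4245598  -0.09947041 -2.41976471] [ 0.06142543 -0.01257642  0.01498116] 26.075
lip inner/outer [[257.95053231 249.43503479]] foot far edge [[257.38832593 136.98860411]]
M wrist [ 589.4 -144.3] 264 2287
[(232, np.int64(104), np.int64(96), np.int64(90)), (233, np.int64(105), np.int64(99), np.int64(91)), (234, np.int64(105), np.int64(98), np.int64(90)), (235, np.int64(99), np.int64(93), np.int64(84)), (236, np.int64(98), np.int64(92), np.int64(85)), (237, np.int64(105), np.int64(98), np.int64(91)), (238, np.int64(99), np.int64(93), np.int64(84)), (239, np.int64(101), np.int64(96), np.int64(87)), (240, np.int64(72), np.int64(85), np.int64(97)), (241, np.int64(68), np.int64(80), np.int64(97)), (242, np.int64(87), np.int64(82), np.int64(81)), (243, np.int64(89), np.int64(81), np.int64(75)), (244, np.int64(94), np.int64(89), np.int64(83)), (245, np.int64(95), np.int64(88), np.int64(81)), (246, np.int64(101), np.int64(97), np.int64(87)), (247, np.int64(107), np.int64(99), np.int64(93)), (248, np.int64(131), np.int64(123), np
[... 420 characters left out ...]
t64(237)), (114, np.int64(224), np.int64(218), np.int64(213)), (116, np.int64(240), np.int64(237), np.int64(234)), (118, np.int64(213), np.int64(207), np.int64(203)), (120, np.int64(180), np.int64(173), np.int64(173)), (122, np.int64(151), np.int64(145), np.int64(148)), (124, np.int64(148), np.int64(141), np.int64(146)), (126, np.int64(117), np.int64(111), np.int64(118)), (128, np.int64(118), np.int64(110), np.int64(116)), (130, np.int64(119), np.int64(112), np.int64(118)), (132, np.int64(88), np.int64(82), np.int64(87)), (134, np.int64(120), np.int64(116), np.int64(114)), (136, np.int64(55), np.int64(63), np.int64(74)), (138, np.int64(222), np.int64(216), np.int64(214))]
[ 2.27 -0.09 -0.01]
```

View pics/w10.png

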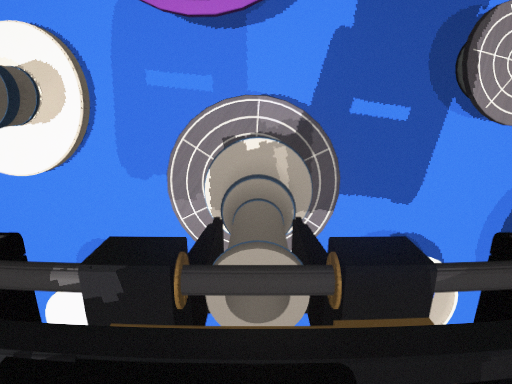

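Relative to its foot (x 205–312, centre 258), the wheel (x 168–339) sits about 4 mm to the left; the top view says about 1 mm. I place it about 2.5 mm to the left, nearer the wrist reading.

Emit:
apply_moves(series=[[1,[0.5,-0.15,0],0],[1,[1.1,-0.25,0],0],[1,[1.6,-0.25,0],0],[1,[1.95,-0.25,0],0],[1,[2.1,-0.25,0],0],[1,[2.2,-0.25,0],0],[1,[2.25,-0.25,0],0],[1,[2.25,-0.25,0],0]])

```text
t: 27.08
eef_pos: [590.2, -143.9, 349.8]
tcp_rot: [0.422, 1.571, 0.195]
ft_force: [-0.1, 0.9, -3.7]
opening: 0.398
```

```bash
python3 - <<'E'
from h import *
w=cams.read_camera("wrist");s=monitor.state();print(s["eef_pos"],s["ft_force"],s["t"])
hsv=cv2.cvtColor(w["image"],cv2.COLOR_RGB2HSV)
blue=(hsv[...,0]>100)&(hsv[...,0]<130)&(hsv[...,1]>150)
for y in range(120,221,20):
    r=w["image"][y].astype(int).sum(1)//3; b=np.where(blue[y])[0]
    L=b[b<230].max();Rr=b[b>280].min(); print(y,L,Rr,(L+Rr)/2, "row", r[L+1:Rr].tolist() if y in(160,180) else "")
R=toolR(s);p=np.array(s["eef_pos"]);print(proj(w,[[p[0],p[1],58],p+291*R[:,0]-45*R[:,2]]))
E
```

```text
[ 590.2493489  -143.87736757  349.79077405] [ 0.56632656  0.30009812 -2.35125448] 27.125
120 189 324 256.5 row 
140 174 339 256.5 row 
160 166 347 256.5 row [118, 119, 121, 141, 235, 231, 160, 117, 120, 122, 123, 122, 121, 123, 121, 123, 121, 123, 119, 121, 120, 124, 153, 247, 210, 125, 126, 127, 125, 125, 124, 117, 122, 120, 122, 122, 120, 125, 125, 125, 127, 154, 216, 251, 249, 171, 73, 114, 154, 163, 165, 163, 163, 166, 161, 162, 162, 165, 161, 162, 164, 164, 159, 162, 163, 160, 164, 161, 165, 163, 161, 163, 166, 163, 163, 162, 164, 164, 164, 161, 162, 162, 165, 161, 159, 161, 159, 161, 158, 157, 160, 162, 158, 159, 162, 161, 163, 160, 160, 161, 161, 159, 160, 160, 162, 163, 163, 161, 164, 174, 196, 196, 195, 198, 198, 199, 198, 198, 196, 187, 164, 162, 165, 163, 164, 162, 159, 161, 162, 161, 160, 162, 164, 156, 137, 99, 88, 93, 67, 70, 67, 66, 66, 64, 66, 65, 63, 64, 61, 83, 98, 120, 145, 148, 130, 146, 183, 147, 89, 89, 87, 87, 82, 78, 82, 84, 85, 83, 81, 86, 84, 84, 82, 84, 177, 165, 102, 85, 84, 77]
180 163 350 256.5 row [123, 122, 122, 155, 243, 209, 125, 119, 120, 117, 117, 
[... 229 characters left out ...]
 158, 155, 156, 157, 153, 150, 153, 152, 153, 149, 145, 149, 147, 148, 144, 139, 104, 84, 72, 62, 66, 66, 65, 77, 85, 104, 111, 126, 127, 132, 136, 141, 141, 140, 141, 142, 143, 142, 141, 143, 140, 141, 144, 138, 133, 126, 128, 119, 105, 87, 78, 77, 68, 63, 63, 60, 70, 94, 123, 157, 175, 174, 176, 178, 178, 181, 184, 177, 159, 151, 153, 153, 156, 157, 154, 156, 157, 155, 158, 158, 155, 156, 157, 155, 157, 153, 157, 159, 156, 139, 87, 65, 65, 64, 65, 61, 61, 73, 88, 85, 82, 80, 87, 86, 89, 86, 146, 166, 117, 90, 83, 85, 83, 83, 86, 84, 87, 88, 86, 84, 84, 83, 82, 131, 191, 107, 85, 87, 83]
200 165 349 257.0 row 
220 171 342 256.5 row 
[[257.5022798  189.52727024]
 [257.54487387 136.57732965]]
```

Wheel centre is 256.5 px and foot centre about 257.5 px, so it is within 1 mm. It is not quite touching yet, so I lower the last bit.

Emit:
apply_moves(series=[[1,[0.05,0,0],0],[1,[0.08,0,0],0],[1,[0.08,0,0],0]])

```text
t: 27.5
eef_pos: [590.3, -143.9, 349.2]
tcp_rot: [0.118, 1.57, -0.109]
ft_force: [-0.2, 1.3, 0.9]
opening: 0.396
```

Emit:
apply_moves(series=[[0.0,[0,0,0],0],[-0.3,[0,0,0],0],[-1,[0,0,0],0],[-1,[0,0,0],0],[-1,[0,0,0],0],[-1,[-1.5,0,0],0],[-1,[-4.5,0,0],0],[-1,[-8,0,0],0],[-1,[-9,-3,-1],0],[-1,[-9,-8,-2.7],0],[-1,[-9,-13,-4.4],0],[-1,[-9,-18,-6.1],0],[-1,[-7,-22,-7.5],0],[-1,[-4,-24.2,-8.2],0],[-1,[-1,-24.2,-8.2],0],[-1,[0,-24.2,-8.2],0],[-1,[0,-24.2,-8.2],0],[-1,[0,-24.2,-8.2],0]])

```text
t: 29.75
eef_pos: [456.3, -361.1, 350.2]
tcp_rot: [-0.524, 1.569, -0.75]
ft_force: [0.8, 0.4, -0.0]
opening: 0.999
```

```bash
python3 - <<'E'
from h import *
w=cams.read_camera("wrist");t=cams.read_camera("top");s=monitor.state();print(s["eef_pos"],s["opening"],s["ft_force"],s["t"])
g=np.zeros((400,800,3),np.uint8);g[:384,:400]=w["image"][:,60:460,::-1];g[:,400:]=cv2.resize(t["image"][110:210,285:385,::-1],(400,400),interpolation=2)
cv2.imwrite("pics/w11.png",g)
print(proj(w,[[455.3,-361.7,115]])-[60,0],proj(t,[[590.3,-143.9,218]]))
print(shift([455.3,-361.7,253]))
E
```

```text
[ 456.18051448 -361.06845177  350.01342117] 1.0004874456836157 [-0.70753659  0.51331336 -0.22912147] 29.85
[[196.79020035 208.90111131]] [[349.94185225 149.34884009]]
[ 9.7  -0.07 -0.09]
```

View pics/w11.png

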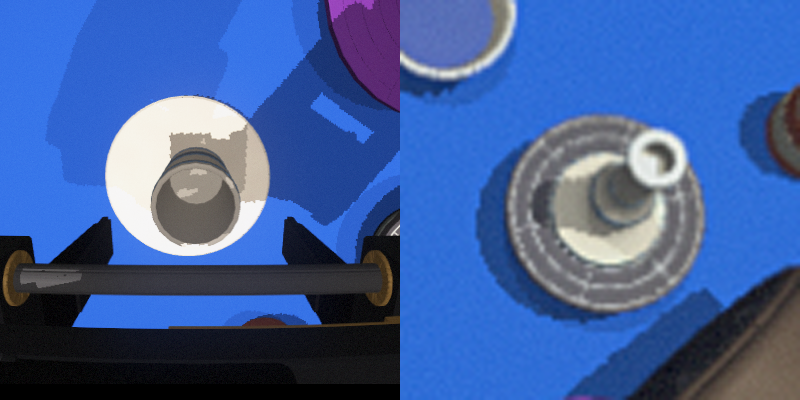

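The candlestick stands upright and centred on the medium wheel: foot centre about (608,208), wheel about (605,211) in the 4x crop. The tumbler is right under the gripper.

Emit:
apply_moves(series=[[-1,[2,-0.07,-0.09],0],[-1,[5,-0.07,-0.09],0],[-1,[8,-0.07,-0.09],0],[-1,[9.5,-0.07,-0.09],0],[-1,[9.7,-0.07,-0.09],0],[-1,[9.7,-0.07,-0.09],0],[0.3,[9.7,-0.07,-0.09],0],[0.3,[9.7,-0.07,-0.09],0],[1,[9.7,-0.07,-0.09],0],[1,[9.7,-0.07,-0.09],0],[1,[9.7,-0.07,-0.09],0],[1,[9.7,-0.07,-0.09],0],[1,[9.7,-0.07,-0.09],0]])

```text
t: 31.48
eef_pos: [454.9, -361.8, 252.0]
tcp_rot: [-0.375, 1.57, -0.602]
ft_force: [-0.9, -0.7, 2.7]
opening: 0.653
```

```bash
python3 - <<'E'
from h import *
s=monitor.state();print(s["eef_pos"],s["opening"],s["ft_force"],s["t"])
print(shift([535.6,125,s["eef_pos"][2]+34]))
t=cams.read_camera("top");k=blob(t,tuple(int(v) for v in proj(t,[[535.6,125,54]])[0]));print("S top",*fit(toplane(t,k,54),58,[535,125]))
E
```

```text
[ 454.90574787 -361.83763743  252.01266902] 0.6531710661015478 [-0.89064502 -0.70360741  2.66573237] 31.475
[-3.41 49.25 -3.09]
S top [535.1 125. ] 104 106
```

Emit:
apply_moves(series=[[1,[-1,0,0],0],[1,[-3.5,0,0],0],[1,[-7,0,0],0],[1,[-9.5,1,-0.1],0],[1,[-10,4,-0.6],0],[1,[-10,8,-1],0],[1,[-10,12,-1.5],0],[1,[-10,16,-2],0],[1,[-10,20,-2.3],0],[1,[-10,24,-2.6],0],[1,[-10,28,-2.8],0],[1,[-10,32,-2.9],0],[1,[-10,36,-3],0],[1,[-10,40,-3.1],0],[1,[-10,44,-3.1],0],[1,[-9,47,-3.1],0],[1,[-7,48.8,-3.1],0],[1,[-6,49.2,-3.1],0],[1,[-5.5,49.2,-3.1],0],[1,[-5.5,49.2,-3.1],0]])

```text
t: 34.02
eef_pos: [535.3, 124.0, 307.1]
tcp_rot: [-2.882, 1.57, -3.11]
ft_force: [0.2, 0.0, -1.9]
opening: 0.653
```

```bash
python3 - <<'E'
from h import *
w=cams.read_camera("wrist");s=monitor.state();print(s["eef_pos"],s["opening"],s["ft_force"],s["moment"],s["t"])
cv2.imwrite("pics/w12.png",w["image"][...,::-1])
k=blob(w,tuple(int(v) for v in proj(w,[[535-50,125,54]])[0]));k=k[(k[:,1]<215)&(k[:,1]>3)];print("S wrist",*fit(toplane(w,k,54),58,[535,125]))
hsv=cv2.cvtColor(w["image"],cv2.COLOR_RGB2HSV);blue=(hsv[...,0]>100)&(hsv[...,0]<130)&(hsv[...,1]>150)
for y in range(120,211,15):
    b=np.where(blue[y])[0];L=b[b<240].max();Rr=b[b>275].min();print(y,L,Rr,(L+Rr)/2)
p=s["eef_pos"];print("axis",proj(w,[[p[0],p[1],54],[p[0],p[1],p[2]-138]]))
E
```

```text
[535.3667106  123.97453619 307.34502189] 0.6521296383939281 [ 0.46036611 -0.31705107 -2.48877015] [-0.01947402 -0.01767455 -0.00843303] 34.075
S wrist [533.  122.7] 154 1047
120 239 276 257.5
135 212 299 255.5
150 195 316 255.5
165 185 326 255.5
180 179 332 255.5
195 177 334 255.5
210 178 332 255.0
axis [[257.65288317 203.14901407]
 [258.20075265 286.7744414 ]]
```

View pics/w12.png

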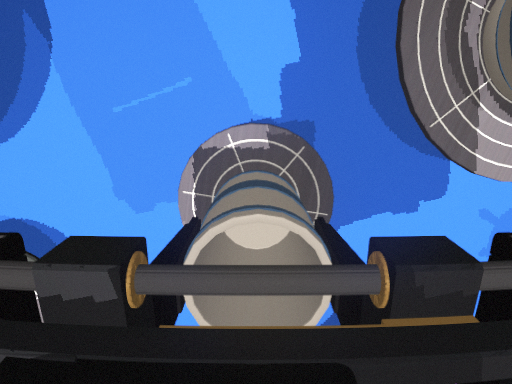

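The tumbler hangs straight over the small wheel. The wheel is centred at 255.5 px against 257.6 for the tool axis, so I correct by about 1 mm and lower it.

Emit:
apply_moves(series=[[1,[0.5,-0.1,-0.09],0],[1,[1.1,-0.1,-0.09],0],[1,[1.6,-0.1,-0.09],0],[1,[1.9,-0.1,-0.09],0],[1,[2.0,-0.1,-0.09],0],[1,[2.08,-0.1,-0.09],0],[1,[2.12,-0.1,-0.09],0],[1,[2.12,-0.1,-0.09],0]])

```text
t: 35.08
eef_pos: [534.2, 123.9, 286.0]
tcp_rot: [0.451, 1.57, 0.224]
ft_force: [0.4, -0.9, 1.1]
opening: 0.652
```

Emit:
apply_moves(series=[[0.0,[0,0,0],0],[-0.5,[0,0,0],0],[-1,[0,0,0],0],[-1,[0,0,0],0],[-1,[0,0,0],0],[-1,[-1.5,0,0],0],[-1,[-4.5,0,0],0],[-1,[-9,0,0],0],[-1,[-14,0,0],0],[-1,[-18,-2,-1],0],[-1,[-18,-6,-4],0],[-1,[-18,-9,-7],0],[-1,[-18,-12,-10],0],[-1,[-18,-12,-10],0],[-1,[-18,-12,-10],0]])

```text
t: 36.95
eef_pos: [410.1, 29.5, 466.6]
tcp_rot: [0.233, 1.569, 0.005]
ft_force: [0.3, 0.8, -0.4]
opening: 1.003
```

```bash
python3 - <<'E'
from h import *
t=cams.read_camera("top");w=cams.read_camera("scene");s=monitor.state();print(s["eef_pos"],s["opening"],s["ft_force"],s["t"])
g=np.zeros((600,800,3),np.uint8);g[:300]=cv2.resize(t["image"][95:215,140:460,::-1],(800,300),interpolation=2);g[300:]=cv2.resize(w["image"][125:275,90:490,::-1],(800,300),interpolation=2)
cv2.imwrite("pics/w13.png",g)
for n,px,z,r in [("jar",(397,135),95,38.5),("bowl",(296,113),55,57)]:
    xy=toplane(t,blob(t,px),z); print(n,*fit(xy,r,np.median(xy,0)))
k=blob(t,tuple(int(v) for v in proj(t,[[490,125,54]])[0]));print("S",*fit(toplane(t,k,54),58,[535,125]))
print("tumbler rim expected",(proj(t,[[534.2,123.9,149]])-[140,95])*2.5)
E
```

```text
[410.42729848  29.70552809 465.98779848] 0.997670817480946 [ 0.43117686  0.36225911 -0.03468838] 37.05
jar [ 649.9 -298.4] 34 85
bowl [754.4 -13.8] 65 104
S [534.6 124.5] 79 1298
tumbler rim expected [[278.32589668 191.91766537]]
```

No more pictures can be viewed, so the final check is numerical.

```bash
python3 - <<'E'
from h import *
t=cams.read_camera("top");g=cv2.cvtColor(t["image"],cv2.COLOR_RGB2HSV)
m=((g[...,1]<75)&(g[...,2]>135)).astype(np.uint8)
for n,c,z,r in [("tum",(534.6,124),149,31),("vase",(463.2,341.6),222,21),("cand",(590.3,-143.9),218,20)]:
    q=proj(t,[[*c,z]])[0];M=np.zeros_like(m);cv2.circle(M,tuple(int(round(v)) for v in q),int(r/2.2),1,-1)
    k=np.argwhere(m&M)[:,::-1];xy=toplane(t,k,z)
    # outer points by angle about the start
    a=xy-c;rr=np.hypot(*a.T);an=(np.arctan2(a[:,1],a[:,0])//(np.pi/18)).astype(int)
    o=np.array([xy[an==i][np.argmax(np.where(rr[an==i]<r+4,rr[an==i],0))] for i in set(an)])
    print(n,*fit(o,r-1,c),"TCP at release",c)
a=cv2.imread("pics/top0.png")[...,::-1].astype(int);d=np.abs(a-t["image"]).max(2)
for n,(x,y) in dict(pot=(167,135),bowl=(296,113),jar=(393,138)).items(): print(n,"changed px",int((d[y-22:y+22,x-22:x+22]>60).sum()))
E
```

```text
tum [534.3 125.5] 31 36 TCP at release (534.6, 124)
vase [465.5 342.8] 25 36 TCP at release (463.2, 341.6)
cand [ 590.2 -140.7] 32 36 TCP at release (590.3, -143.9)
pot changed px 0
bowl changed px 0
jar changed px 0
```

All three are within about 2 mm of their wheel centres in the same camera, and the bystanders' image patches are unchanged.

```bash
python3 -c "
from cell import job;print(job.job_done())"
```

```text
the job is handed in; nothing more can be done
None
```

All three pieces are on their right wheels and the job is handed in, at about 37 s of the 112 s allowed. I moved the tumbler to the bat, the vase to the large wheel, the candlestick to the medium wheel, then the tumbler from the bat to the small wheel. Each was lowered until the force showed light contact, a few newtons at most, and only then released.

**Centring, top camera:** measured lip against wheel centre, the tumbler is about 1 mm off, the candlestick under 1 mm and the vase about 2 mm.

**Upright:** the vase and candlestick looked upright in pictures after release. The tumbler's final stand was checked only by fitting its rim, because the picture limit was reached.

**Bystanders:** the image patches around the brush pot, colour bowl and glaze jar had not changed from the start. The gripper ended open and well above everything.

**Disagreements:**
- The wrist and top cameras differed by 2–3 mm on the wheel centres, so I placed in between.
- On the vase and candlestick the fingers stopped at 38–40 mm rather than the 30–33 mm neck or stem. They probably closed on the lip, but both pieces were held straight.

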